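Open the rice cooker with its lid button and take out the steamer basket

ROBOT

A 6-joint arm with a two-finger parallel gripper is mounted at the origin on a cart in front of the work surface, level with it; the furniture and walls round the work are solid. World frame = base frame: x ahead of the robot, y to its left, z up, the work surface at z = 0. Lengths are in m, angles in rad, forces in N, time in s.
With the tool pointing down it reaches from about 0.375 to 0.825 m from the base axis. Payload 5.5 kg.
Tool frame: the origin (TCP) lies midway between the tips of the shut fingers; the grasp point (between the pads) lies 19 mm behind it; z points along the fingers, y is the line along which they close (so a half turn about z gives the same grasp; the last joint's range is limited). The gripper opens to 85 mm and grips with 20 to 120 N. Pads are 22 mm wide; open, the fingers measure 114 mm over their backs; the gripper's body (76 mm by 85 mm) begins 54 mm behind the grasp point. The pads swing forward as they close: fully open they stand 13 mm farther back than shut.
Start: joints at [1.31, 0.314, -0.047, 1.21, 0, 1.571], TCP at [0.155, 0.58, 0.231] pointing down, gripper open.
Joint ranges: [-2.67, 2.67], [-0.69, 1.73], [-1.03, 1.25], [-2.08, 2.16], [-1.42, 1.45], [-3.14, 3.14]. Speed limits (rad/s): [2.39, 2.39, 3.01, 3.14, 3.14, 3.14].

INTERFACE

Orientations are given as a unit quaternion [x, y, z, w].
In Python, from station import readout, vision, workorder, models gives the robot as it stands. The module is installed in compiled form; this text tells all that it offers.
- The arm moves only by the tool servo_tool, never from a script. Its argument "motion" is a list that holds one entry, the list of rows, each a list of 7 numbers: the shift along the tool's x, y, z in cm, then the turn, a rotation vector about the tool's x, y, z in rad, then the opening, from 0 (shut) to 1 (fully open). A call has exactly 8 rows; each row is the pose to reach, as a shift and turn from the pose commanded when the call began, along the tool's axes at that moment; what a row does not reach only later rows make up. A row lasts 1/8 s, in which the tool goes at most 62.5 mm and 10.7 degrees, less where a joint would pass 70% of its speed; a pose out of reach is approached as far as the arm can. A call with a gripper value outside its range is refused whole. The fingers move at their own pace and stop on an object; "squeeze" is the grip in N (left out, the last holds). Time passes only in rows, so rows that repeat a pose let the fingers close, or fill a call up. It gives the time, the measured TCP pose, the force, the opening and the grip force at its end, in the units of the state.
- readout.read_state(): the state, without advancing time (a new reading comes with each control period).
- vision.snapshot(name): name is "scene" or "top" or "wrist"; returns the picture (420x560x3 uint8, red, green, blue); there is no depth.
- vision.camera_info(name): a dict with "fx", "fy", "cx", "cy" (pixels), "origin" and "rotation" of the camera in the world. Camera axes: x right, y down, z forward; pixel columns grow to the right and rows downward; lengths in m; the calibration is good to about 2 mm. A picture is of the moment at which its call begins: read the wrist's pose just before it. camera_info takes no time and is no camera call; for the wrist camera it gives the pose at the moment of the call.
- workorder.close_job(): hands the job in; it is judged then, once.
Trained networks look in the newest picture that a camera, given by its name, has taken for a name from the list of things; names that differ only in an ending like _2 or _b are one class to them, and where a whole thing is asked for, a point or a joint stands for the part that bears it (a point fixed in the world has none). Each returns a list of dicts, best first, with "p" (0 to 1); they miss things now and then, are a little off and sometimes report something else, mostly with a low value. They report only what shows in the picture. A call takes as long as a camera call.
- models.spot_in(target, camera): "centre" ([row, column] in pixels, amid what is visible of it).
- models.cut_out(target, camera): "region" (420x560 bool, what is visible of it) and "centre" ([row, column] in pixels, amid what is visible of it).
The state is a dict: "time_s": time; "q": joint angles; "joint_velocities": joint speeds; "joint_efforts": joint torques, N m; "position": TCP position; "ee_rot": TCP orientation; "force": force on the tool from outside, world axes, zero at the start; "moment": the same for the moment, N m; "finger_gap": opening from 0.0 (shut) to 1.0 (fully open); "finger_force": force on a finger pad.
Only numpy, scipy, OpenCV 4.12 (cv2) and the standard library are available. Lean on these libraries where they do the work, as an engineer would, in place of code of your own. Each camera call takes 0.05 s, during which the arm holds its last target. There are 200 camera calls.

TASK

The rice cooker has to be filled with rice, so its steamer basket must come out. Press the blue lid button fully down and let it go, so that the lid springs open; then lift the steamer basket out by its handle and set it down, without dropping it, upright and with its whole foot on the wooden chopping board. Leave the lid standing open, and leave the salt shaker, lemon, pepper mill and teaspoon where they are.

Things in the scene. Friction and masses are not known exactly. Their poses are not given: they have to be found in the camera images.
- cooker: Compact white rice cooker, fixed in place: round, 180 mm across and 150 mm high, closed by a white domed lid (200 mm high in all). Origin: centre of its underside on the worktop. Its own -x axis points to its front, where a chin 72 mm wide stands out to 130 mm from the axis and carries the lid button; +x points to the lid's hinge; z up. Inside hangs the steamer basket. It stands on the left or on the right, turned by up to 0.25 rad.
- button_top (a point): Centre of the top face of the blue round lid button (28 mm across) on the chin, 108 mm in front of the cooker's axis and 159 mm above the worktop when up. It is pressed straight down, 7 mm, against a spring: 1.5 N to start it, about 5 N when fully down, then a hard stop. It comes up by itself. The closed lid's side begins 19 mm behind the button's centre and rises 42 mm above the button's top.
- lid_button (a joint): Travel of the lid button: 0 up, 0.007 m fully down. From about 0.005 m on it frees the lid's latch.
- cooker_lid (a joint): Angle of the lid about its hinge, which lies 100 mm behind the cooker's axis at z = 151 mm, level and along the cooker's y: 0 shut and latched, 1.75 rad fully open (standing up, leaning back 10 degrees, its top 340 mm above the worktop). Once unlatched, a damped spring opens it by itself in 1 to 2 s and keeps it open. The shut lid cannot be opened without the button.
- basket: Steel steamer basket, 160 g: a round perforated dish 45 mm deep with a flat rim 148 mm across and a flat foot 100 mm across, and an arched handle over it. It hangs loose by its rim in the cooker's pot, its foot 102 mm above the worktop and its rim about 5 mm below the cooker's upper edge, with 5 mm of play. Origin: centre of the underside of its foot; z up; the handle runs along its x axis, which points within 3 degrees along the cooker's x axis at the start.
- basket_handle (a point): Centre of the handle's black grip, 70 mm above the basket's foot: a level bar 64 mm long (along the basket's x), 14 mm wide and 14 mm high. Pinch it from above across its width; below it there are 63 mm free down to the basket's floor.
- board: Wooden chopping board, 840 g, 200 mm (its x) by 300 mm (its y) and 21 mm thick, lying loose and flat on the worktop on the other side from the cooker, its long side pointing roughly away from the robot. Origin: centre of its underside, z up.
- board_top (a point): Centre of the board's top face, 21 mm above the worktop.
- cabinet_handles (a point): Lower end of the two bar handles of the wall cabinet that hangs over the back of the worktop (handles 30 mm to either side of this point along y, 40 mm out from the doors, upright from here upwards). The doors are flat, level with x = 0.63 m, underside 455 mm above the worktop. Carry the basket across low and nearer the robot than this, so that the wrist stays clear of them.
- salt_shaker: Glass salt shaker, 44 mm across, 90 mm high, standing between cooker and board. Bystander. Origin: centre of its underside.
- lemon: Lemon, 71 x 53 x 51 mm, lying between cooker and board. Bystander. Origin: underside.
- pepper_mill: Dark wooden pepper mill, 58 mm across, 170 mm high, standing behind the salt shaker. Bystander. Origin: centre of its underside.
- teaspoon: Teaspoon, 130 mm long, lying near the front edge between cooker and board. Bystander. Origin: its middle, underside.

How it is judged:
By the outcome, as a careful person would: the job done as asked, in the order asked, and still so for the second after the job is handed in, with the robot touching nothing.
It also fails if it takes over 54 s, if anything falls off the work surface, if the arm or the gripper's body presses on something with over 40 N, if the wrist force passes 120 N, or if a joint passes its speed limit or range.

## Working session

There is one attempt and no reset: what is moved stays moved. The work goes in short steps, Python scripts to look and compute and a tool call to move; the robot and the scene stay as the last step left them, time stands still between calls to the robot, and variables do not carry over. Pictures are saved under pics/ and viewed, at most 10 in all, crops included, and the job is handed in when it is done.

Besides the shell and the picture viewer there is one more tool, called after "Emit:" as a command line: name --argument value ..., lists and objects as JSON in quotes. servo_tool: Moves the arm, as the interface text tells. Its arguments: {"type":"object","properties":{"motion":{"type":"array","items":{"type":"array","items":{"type":"array","items":{"type":"number"}}}},"squeeze":{"type":"number"}},"required":["motion"]}

```bash
mkdir -p pics; cat > h.py <<'E'
import numpy as np, cv2
from station import readout, vision, workorder, models
from scipy.spatial.transform import Rotation as R
def snap(c,fn=None):
    im=vision.snapshot(c)
    if fn: cv2.imwrite('pics/'+fn,im[:,:,::-1])
    return im
def ray(px,ci,z):
    d=np.array([(px[1]-ci['cx'])/ci['fx'],(px[0]-ci['cy'])/ci['fy'],1.])
    o=np.array(ci['origin']); d=np.array(ci['rotation'])@d
    return o+d*(z-o[2])/d[2]
def proj(P,ci):
    p=np.array(ci['rotation']).T@(np.array(P)-ci['origin'])
    return [ci['cy']+ci['fy']*p[1]/p[2], ci['cx']+ci['fx']*p[0]/p[2]]
def delta(target,yaw=None):
    """shift in tool axes (cm) from measured pose"""
    s=readout.read_state(); r=R.from_quat(s['ee_rot'])
    return r.inv().apply(np.array(target)-s['position'])*100
E
python3 - <<'E'
from h import *
np.set_printoptions(precision=4,suppress=True)
s=readout.read_state(); print(s['time_s'],s['position'],s['ee_rot'],R.from_quat(s['ee_rot']).as_matrix())
H=dict(button_top=.159,cooker=.1,board=.021,salt_shaker=.045,lemon=.025,pepper_mill=.085,teaspoon=.005)
ims=[]
for c in ('top','scene'):
    im=snap(c); ims.append(im); ci=vision.camera_info(c); print(c,ci['origin'],np.array(ci['rotation']).tolist(),ci['fx'])
    for n,z in H.items():
        for d in models.spot_in(n,c)[:2]: print(n,round(d['p'],2),np.round(d['centre']),ray(d['centre'],ci,z))
cv2.imwrite('pics/a.png',cv2.resize(np.vstack(ims)[:,:,::-1],(560,600)) if 0 else ims[0][:,:,::-1]); cv2.imwrite('pics/b.png',ims[1][:,:,::-1])
E
```

```text
0.0 [0.1545 0.5791 0.2304] [ 0.13    0.9915 -0.0008 -0.0001] [[-0.9662  0.2578 -0.0005]
 [ 0.2578  0.9662 -0.0017]
 [ 0.     -0.0017 -1.    ]]
top [-0.0216 -0.1507  1.5989] [0.7469245959609573, -0.6352022371296819, 0.12443702564445912, -0.15210914680836282] 530.1613820024485Traceback (most recent call last):
  File "<stdin>", line 9, in <module>
  File "h.py", line 10, in ray
    o=np.array(ci['origin']); d=np.array(ci['rotation'])@d
                                ~~~~~~~~~~~~~~~~~~~~~~~~^~
ValueError: matmul: Input operand 1 has a mismatch in its core dimension 0, with gufunc signature (n?,k),(k,m?)->(n?,m?) (size 3 is different from 4)
```

```bash
sed -i "s/d=np.array(ci\['rotation'\])@d/d=R.from_quat(ci['rotation']).apply(d)/; s/np.array(ci\['rotation'\]).T@(np.array(P)-ci\['origin'\])/R.from_quat(ci['rotation']).inv().apply(np.array(P)-ci['origin'])/" h.py
python3 - <<'E'
from h import *
np.set_printoptions(precision=4,suppress=True)
H=dict(button_top=.159,cooker=.1,board=.021,salt_shaker=.045,lemon=.025,pepper_mill=.085,teaspoon=.005)
for c in ('top','scene'):
    im=snap(c,c+'0.png'); ci=vision.camera_info(c); print(c,ci['origin'],ci['fx'])
    for n,z in H.items():
        for d in models.spot_in(n,c)[:2]: print(n,round(d['p'],2),np.round(d['centre']),ray(d['centre'],ci,z))
    for d in models.cut_out('board',c)[:1]:
        b=cv2.boxPoints(cv2.minAreaRect(cv2.findNonZero(d['region'].astype('uint8'))))
        print([ray(p[::-1],ci,.021)[:2] for p in b])
E
```

```text
top [-0.0216 -0.1507  1.5989] 530.1613820024485
cooker 0.62 [250. 347.] [ 0.4959 -0.2433  0.1   ]
board 0.57 [229. 216.] [0.5274 0.1712 0.021 ]
board 0.37 [247. 271.] [ 0.4972 -0.0114  0.021 ]
salt_shaker 0.74 [216. 283.] [ 0.5956 -0.0325  0.045 ]
salt_shaker 0.53 [187. 280.] [ 0.6951 -0.0072  0.045 ]
lemon 0.77 [247. 272.] [ 0.4942 -0.0136  0.025 ]
pepper_mill 0.82 [183. 280.] [ 0.6879 -0.0084  0.085 ]
teaspoon 0.6 [274. 270.] [ 0.4148 -0.0208  0.005 ]
[array([0.3766, 0.2863]), array([0.6913, 0.2882]), array([0.668 , 0.0705]), array([0.3589, 0.0833])]
scene [-0.0926 -0.5877  1.0902] 463.4853426411986
button_top 0.51 [326. 296.] [ 0.3971 -0.2332  0.159 ]
cooker 0.85 [311. 324.] [ 0.5085 -0.2378  0.1   ]
board 0.73 [253. 214.] [0.5073 0.1746 0.021 ]
salt_shaker 0.7 [238. 302.] [ 0.7179 -0.0055  0.045 ]
salt_shaker 0.68 [266. 284.] [ 0.5928 -0.0356  0.045 ]
lemon 0.53 [288. 254.] [ 0.4871 -0.0144  0.025 ]
pepper_mill 0.65 [240. 300.] [ 0.6751 -0.0292  0.085 ]
teaspoon 0.65 [307. 238.] [ 0.4184 -0.0127  0.005 ]
[array([0.3836, 0.2871]), array([0.7481, 0.297 ]), array([0.6616, 0.0616]), array([0.3387, 0.0801])]
```

View pics/top0.png

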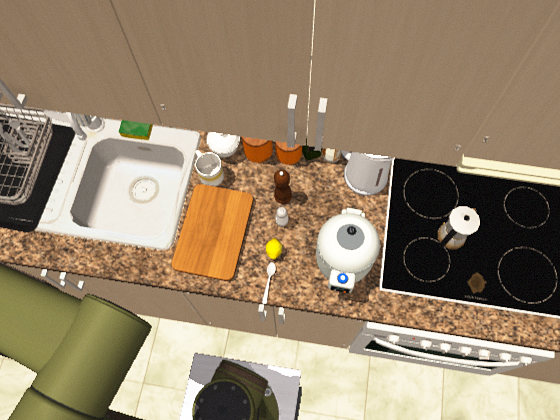

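View pics/scene0.png

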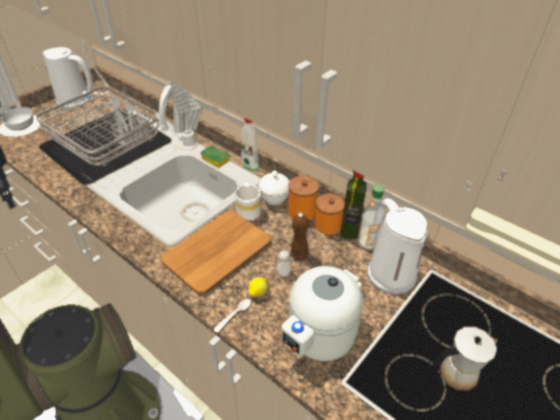

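Top view: blue button at about (279,342), lid knob (230,352), board corners around (187,196),(195,252),(278,233),(265,174); handles of cabinet above (100–145, 292–320). The scene view agrees: button (326,297), board (250,217).

```bash
python3 - <<'E'
from h import *
np.set_printoptions(precision=4,suppress=True)
for c in ('top','scene'):
    im=cv2.imread(f'pics/{c}0.png').astype(int); ci=vision.camera_info(c)
    b,g,r=im[...,0],im[...,1],im[...,2]
    m=(b>r+60)&(b>g+30); m[:200]=0
    n,l,s,ce=cv2.connectedComponentsWithStats(m.astype('uint8'))
    for i in range(1,n):
        if s[i][4]>8: print(c,s[i],ce[i],ray(ce[i][::-1],ci,.159))
    cut=cv2.findNonZero(((r>b+70)&(r>g+20)&(r>120)).astype('uint8')[180:300,150:280] if c=='top' else ((r>b+70)&(r>g+20)&(r>120)).astype('uint8')[200:300,155:275])
    off=np.array([150,180] if c=='top' else [155,200])
    m2=np.zeros((420,560),'uint8'); q=(cut[:,0]+off); m2[q[:,1],q[:,0]]=1
    m2=cv2.morphologyEx(m2,cv2.MORPH_OPEN,np.ones((5,5)))
    n,l,s,ce=cv2.connectedComponentsWithStats(m2); k=1+np.argmax(s[1:,4])
    ys,xs=np.where(l==k); w=np.array([ray(p,ci,.021)[:2] for p in zip(ys,xs)],dtype='float32')
    print('board',cv2.minAreaRect(w))
    print('knob',ray((230,352) if c=='top' else (283,333),ci,.2))
print(readout.read_state()['time_s'])
E
```

```text
top [338 273  10  10  67] [342.3134 277.806 ] [ 0.3932 -0.2359  0.159 ]
board ((0.5237229466438293, 0.17507126927375793), (0.25065526366233826, 0.4266132414340973), 83.64031219482422)
knob [ 0.5232 -0.2437  0.2   ]
scene [292 321  11  11  81] [297.1975 326.4568] [ 0.3978 -0.2368  0.159 ]
board ((0.5254486203193665, 0.18860238790512085), (0.21639074385166168, 0.3358980417251587), 87.59302520751953)
knob [ 0.5273 -0.2418  0.2   ]
1.0
```

```bash
cat >> h.py <<'E'
np.set_printoptions(precision=3,suppress=True)
def plan(*tg):
    """each target: x,y,z,yaw,tilt(body towards robot) -> shift cm, rotvec"""
    s=readout.read_state(); r=R.from_quat(s['ee_rot'])
    print('t',s['time_s'],'pos',np.array(s['position']),'F',np.array(s['force']),'gap',s['finger_gap'])
    for x,y,z,yaw,tilt in tg:
        t=R.from_euler('z',yaw)*R.from_euler('y',-tilt)*R.from_matrix(np.diag([-1,1,-1.]))
        print(r.inv().apply(np.array([x,y,z])-s['position'])*100,(r.inv()*t).as_rotvec())
E
python3 -c "
from h import *
plan((.155,.58,.30,0,0),(.43,.25,.3,0,0),(.43,-.2,.3,0,0),(.40,-.236,.3,0,0))"
```

```text
t 1.0 pos [0.155 0.58  0.231] F [0.26  0.934 0.001] gap 0.9984958061017504
[-0.021  0.035 -6.867] [ 0.     0.    -0.261]
[-35.099 -24.76   -6.867] [ 0.     0.    -0.261]
[-46.7   -68.239  -6.87 ] [ 0.     0.    -0.261]
[-44.73 -72.49  -6.87] [ 0.     0.    -0.261]
```

Emit:
servo_tool --motion '[[[-3,-2,-4,0,0,-0.05,0],[-8,-5.5,-6.8,0,0,-0.1,0],[-13,-9,-6.8,0,0,-0.15,0],[-18,-12.5,-6.8,0,0,-0.2,0],[-23,-16,-6.8,0,0,-0.26,0],[-28,-19.5,-6.8,0,0,-0.26,0],[-33,-23,-6.8,0,0,-0.26,0],[-36,-28,-6.8,0,0,-0.26,0]]]'

```text
time_s: 2.0
position: [0.4321, 0.2148, 0.2992]
ee_rot: [0.001, 1.0, 0.0, 0.0]
force: [0.6, 0.3, 0.5]
finger_gap: 0.001
finger_force: 0.0
```

```bash
python3 -c "
from h import *
plan((.41,-.15,.32,0,0),(.42,-.236,.32,0,0))"
```

```text
t 2.0 pos [0.432 0.215 0.299] F [0.567 0.276 0.482] gap 0.0012318560052448828
[  2.161 -36.481  -2.088] [ 0.     0.001 -0.001]
[  1.151 -45.08   -2.089] [ 0.     0.001 -0.001]
```

Emit:
servo_tool --motion '[[[0,-5.5,-1,0,0,0,0],[0,-11.5,-2,0,0,0,0],[0,-17.5,-2,0,0,0,0],[0,-23.5,-2,0,0,0,0],[0.5,-29.5,-2,0,0,0,0],[1,-35.5,-2,0,0,0,0],[1.2,-41.5,-2,0,0,0,0],[1.2,-45,-2,0,0,0,0]]]'

```text
time_s: 3.0
position: [0.4174, -0.2363, 0.3194]
ee_rot: [0.002, 1.0, -0.0, 0.0]
force: [0.9, -0.2, -0.2]
finger_gap: 0.0
finger_force: 0.0
```

```bash
python3 - <<'E'
from h import *
ci=vision.camera_info('wrist'); im=snap('wrist','w1.png')
for d in models.spot_in('button_top','wrist')[:2]: print(d['p'],d['centre'],ray(d['centre'],ci,.159))
b,g,r=[im[...,i].astype(int) for i in (2,1,0)]
m=(b>r+60)&(b>g+30)
n,l,s,ce=cv2.connectedComponentsWithStats(m.astype('uint8'))
for i in range(1,n):
    if s[i][4]>60: print(s[i],ce[i],ray(ce[i][::-1],ci,.159))
print(ci['origin'])
plan((.395,-.236,.2,0,.35))
E
```

```text
0.8 [177.2, 280.1] [ 0.399 -0.236  0.159]
[267 160  28  29 508] [280.524 173.622] [ 0.396 -0.236  0.159]
[ 0.348 -0.236  0.462]
t 3.1 pos [ 0.418 -0.237  0.319] F [ 0.889  0.57  -0.109] gap 0.0013496782927011886
[ 2.269  0.071 11.905] [-0.002 -0.35  -0.005]
```

View pics/w1.png

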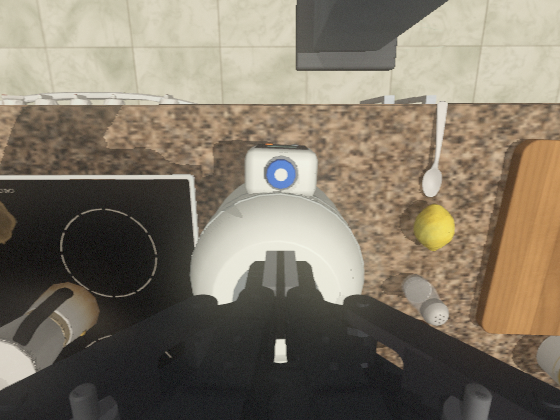

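Button found at about (0.397, −0.236), pixel (174,280); cooker is almost unturned, lid centre column ~277. Approaching with a slight tilt so the rising lid clears the gripper body.

```bash
python3 -c "
from h import *
plan((.400,-.236,.18,0,.2))"
```

```text
t 3.1 pos [ 0.418 -0.237  0.319] F [ 0.889  0.57  -0.109] gap 0.0013496782927011886
[ 1.769  0.076 13.905] [-0.001 -0.2   -0.005]
```

Emit:
servo_tool --motion '[[[1,0,2,0,-0.1,0,0],[1.8,0,5,0,-0.2,0,0],[1.8,0,8,0,-0.2,0,0],[1.8,0,11,0,-0.2,0,0],[1.8,0,13,0,-0.2,0,0],[1.8,0,13.9,0,-0.2,0,0],[1.8,0,13.9,0,-0.2,0,0],[1.8,0,13.9,0,-0.2,0,0]]]'

```text
time_s: 4.1
position: [0.4006, -0.2338, 0.1813]
ee_rot: [0.0, 0.995, -0.0, 0.1]
force: [-0.3, -1.0, 0.1]
finger_gap: 0.001
finger_force: 0.0
```

```bash
python3 -c "
from h import *
plan((.400,-.236,.158,0,.2),(.400,-.236,.1525,0,.2),(.396,-.236,.19,0,.2),(.39,-.236,.32,0,.2))"
```

```text
t 4.1 pos [ 0.401 -0.234  0.181] F [-0.26  -0.959  0.114] gap 0.0005627865154510055
[ 0.528 -0.217  2.267] [-0.001  0.001 -0.   ]
[ 0.638 -0.217  2.806] [-0.001  0.001 -0.   ]
[ 0.28  -0.22  -0.949] [-0.001  0.001 -0.   ]
[ -1.729  -0.229 -13.806] [-0.001  0.001 -0.   ]
```

Emit:
servo_tool --motion '[[[0.4,-0.2,1.6,0,0,0,0],[0.55,-0.2,2.3,0,0,0,0],[0.6,-0.2,2.6,0,0,0,0],[0.65,-0.2,2.85,0,0,0,0],[0.65,-0.2,2.85,0,0,0,0],[0.5,-0.2,1,0,0,0,0],[0,0,-4,0,0,0,0],[-0.5,0,-10,0,0,0,0]]]'

```text
time_s: 5.1
position: [0.3841, -0.2328, 0.2801]
ee_rot: [0.0, 0.995, 0.001, 0.099]
force: [0.9, 0.0, 0.3]
finger_gap: 0.002
finger_force: 0.0
```

```bash
python3 -c "
from h import *
snap('scene','s2.png')
plan((.40,-.236,.32,0,0))"
```

```text
t 5.15 pos [ 0.387 -0.235  0.289] F [ 1.962 -1.499  7.221] gap 0.003197824970780899
[-1.933 -0.116 -2.754] [-0.005  0.208 -0.   ]
```

View pics/s2.png

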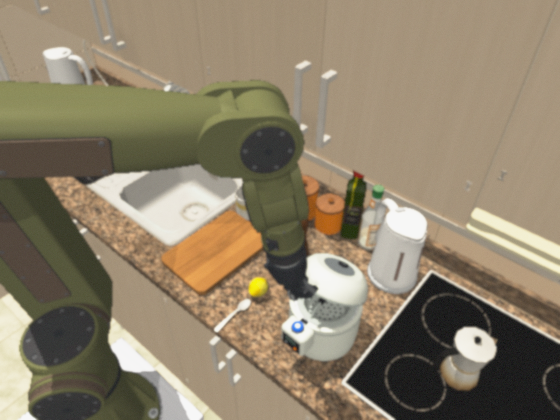

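Lid is swinging open (seen at about (275,335), button at (327,297)). I back up out of its way.

Emit:
servo_tool --motion '[[[1,0,-5,0,0,0,0],[2,0,-9,0,0,0,0.5],[2,0,-9,0,0,0,1],[2,0,-9,0,0,0,1],[2,0,-9,0,0,0,1],[2,0,-9,0,0.1,0,1],[2,0,-9,0,0.2,0,1],[2,0,-9,0,0.2,0,1]]]'

```text
time_s: 6.15
position: [0.3486, -0.2331, 0.3617]
ee_rot: [-0.001, 1.0, 0.001, -0.001]
force: [0.0, -0.1, 0.1]
finger_gap: 1.0
finger_force: 0.0
```

```bash
python3 - <<'E'
from h import *
plan((.42,-.238,.33,0,0))
ci=vision.camera_info('wrist'); snap('wrist','w2.png'); 
for n,z in (('basket_handle',.179),('button_top',.159)):
  for d in models.spot_in(n,'wrist')[:2]: print(n,d['p'],d['centre'],ray(d['centre'],ci,z))
ct=vision.camera_info('scene'); snap('scene')
for d in models.spot_in('basket_handle','scene')[:2]: print(d['p'],d['centre'],ray(d['centre'],ct,.175))
E
```

```text
t 6.15 pos [ 0.349 -0.233  0.362] F [ 0.034 -0.079  0.123] gap 1.000385714959572
[-7.153 -0.506  3.152] [ 0.002 -0.003  0.001]
basket_handle 0.83 [305.7, 271.1] [ 0.48  -0.243  0.179]
button_top 0.72 [231.5, 279.4] [ 0.398 -0.233  0.159]
0.84 [304.9, 328.8] [ 0.485 -0.263  0.175]
```

View pics/w2.png

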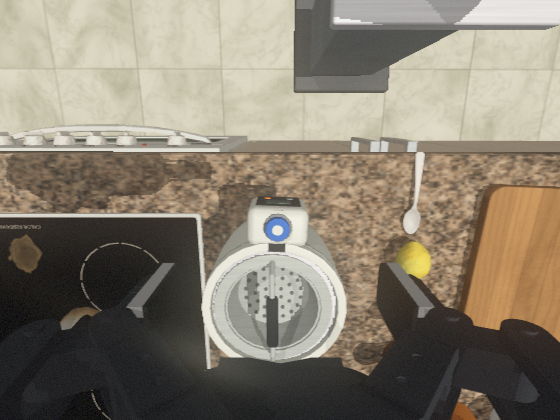

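Lid is open; basket handle's black grip runs rows ~297–346 at column 272, button at (230,278).

```bash
python3 - <<'E'
from h import *
ci=vision.camera_info('wrist')
for p in ((297,272.5),(346,272),(262,273)): print(ray(p,ci,.179))
print(proj((.505,-.24,.179),ci))
im=cv2.imread('pics/w2.png').sum(2)
for r in range(295,352,6): print(r,np.where(im[r,255:290]<130)[0]+255)
plan((.47,-.243,.30,0,0),(.505,-.243,.26,0,0),(.505,-.243,.153,0,0))
E
```

```text
[ 0.469 -0.242  0.179]
[ 0.534 -0.244  0.179]
[ 0.427 -0.242  0.179]
[np.float64(324.51178438991406), np.float64(274.837743247141)]
295 []
301 []
307 []
313 []
319 []
325 []
331 []
337 []
343 []
349 []
t 6.4 pos [ 0.347 -0.234  0.364] F [-0.673 -0.719  1.079] gap 1.0038134416862667
[-12.296  -0.93    6.363] [-0.     0.001 -0.001]
[-15.793  -0.925  10.366] [-0.     0.001 -0.001]
[-15.783  -0.923  21.066] [-0.     0.001 -0.001]
```

Emit:
servo_tool --motion '[[[-5,-0.4,1,0,0,-0.03,1],[-10,-0.8,2.5,0,0,-0.03,1],[-14,-0.9,5,0,0,-0.03,0.8],[-15.5,-0.9,8.5,0,0,-0.03,0.7],[-15.5,-0.9,11,0,0,-0.03,0.7],[-15.5,-0.9,12,0,0,-0.03,0.7],[-15.5,-0.9,12,0,0,-0.03,0.7],[-15.5,-0.9,12,0,0,-0.03,0.7]]]'

```text
time_s: 7.4
position: [0.5029, -0.2432, 0.2451]
ee_rot: [-0.014, 1.0, -0.001, 0.001]
force: [-0.1, -0.3, -0.1]
finger_gap: 0.698
finger_force: 0.0
```

```bash
python3 - <<'E'
from h import *
plan((.502,-.243,.153,-.03,0))
ci=vision.camera_info('wrist'); a=snap('wrist'); b=snap('scene'); cs=vision.camera_info('scene')
print(proj((.502,-.243,.179),ci),proj((.502,-.243,.179),cs))
for c,i in (('wrist',ci),('scene',cs)):
  for d in models.spot_in('basket_handle',c)[:2]: print(d['p'],d['centre'],ray(d['centre'],i,.175))
cv2.imwrite('pics/c3.png',np.hstack([cv2.resize(a,(400,300)),cv2.resize(b[200:400,200:460],(390,300))])[:,:,::-1])
E
```

```text
t 7.4 pos [ 0.503 -0.243  0.245] F [-0.083 -0.337 -0.055] gap 0.6977824027998153
[0.11  0.03  9.207] [-0.001  0.002  0.059]
[np.float64(225.61278702663753), np.float64(280.5229453326683)] [np.float64(294.9936942773699), np.float64(326.51998281004626)]
0.93 [209.5, 284.1] [ 0.492 -0.241  0.175]
0.62 [304.4, 327.6] [ 0.484 -0.26   0.175]
```

View pics/c3.png

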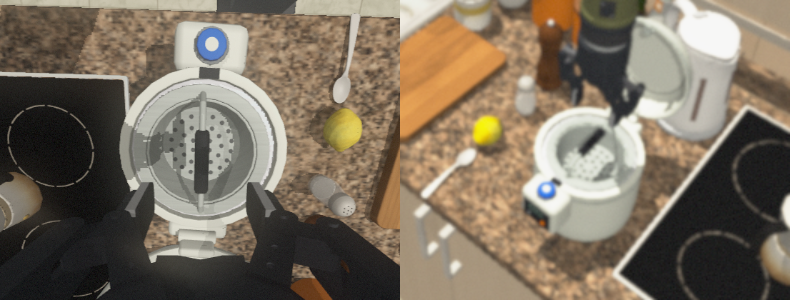

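The grip lies at wrist pixel ≈(227,283), 1–2 mm from the prediction, and is aligned with the tool; descend and pinch.

Emit:
servo_tool --motion '[[[0,0.1,3,0,0,0,0.7],[0,0.1,6,0,0,0,0.7],[0,0.1,8,0,0,0,0.7],[0,0.1,9.2,0,0,0,0.7],[0,0.1,9.3,0,0,0,0.7],[0,0.1,9.3,0,0,0,0.4],[0,0.1,9.3,0,0,0,0],[0,0.1,9.3,0,0,0,0]]]' --squeeze 50

```text
time_s: 8.6
position: [0.5031, -0.242, 0.1515]
ee_rot: [-0.015, 1.0, -0.0, 0.001]
force: [-0.3, 0.1, 3.7]
finger_gap: 0.152
finger_force: 50.9
```

Emit:
servo_tool --motion '[[[0,0,0,0,0,0,0],[0,0,0,0,0,0,0],[0,0,-1,0,0,0,0],[0,0,-2.5,0,0,0,0],[0,0,-4,0,0,0,0],[0,0,-6,0,0,0,0],[0,0,-8,0,0,0,0],[0,0,-9,0,0,0,0]]]'

```text
time_s: 9.6
position: [0.5032, -0.242, 0.2425]
ee_rot: [-0.015, 1.0, -0.001, 0.001]
force: [-0.0, 0.9, -1.3]
finger_gap: 0.152
finger_force: 50.3
```

```bash
python3 - <<'E'
from h import *
snap('scene','s4.png')
plan((.46,-.2,.28,0,0),(.50,.178,.28,0,0))
E
```

```text
t 9.65 pos [ 0.503 -0.242  0.243] F [ 0.951  0.254 -1.655] gap 0.15144446768061054
[ 4.208  4.336 -3.7  ] [-0.001  0.003  0.029]
[-0.894 42.003 -3.74 ] [-0.001  0.003  0.029]
```

View pics/s4.png

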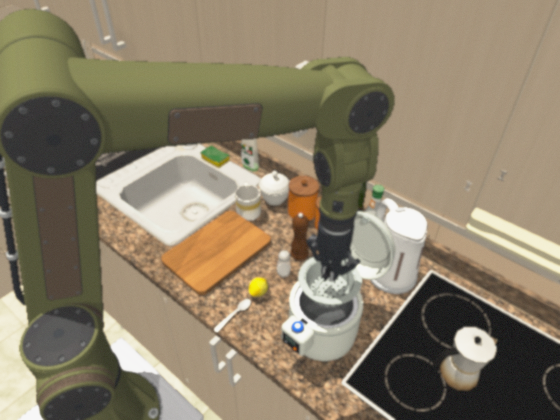

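Basket is out and held (rim at ~(275,330)), lid open. Now refine the board from the corner pixels in the first top picture.

```bash
python3 - <<'E'
from h import *
ci=vision.camera_info('top')
im=cv2.imread('pics/top0.png').astype(int); b,g,r=im[...,0],im[...,1],im[...,2]
m=((r>b+60)&(r>g+25)&(r>110)).astype('uint8'); z=np.zeros_like(m); z[183:284,168:258]=1; m*=z
m=cv2.morphologyEx(cv2.morphologyEx(m,cv2.MORPH_CLOSE,np.ones((3,3))),cv2.MORPH_OPEN,np.ones((9,9)))
n,l,s,ce=cv2.connectedComponentsWithStats(m); k=1+np.argmax(s[1:,4]); print(s[k],ray(ce[k][::-1],ci,.021))
w=np.array([ray(p,ci,.021)[:2] for p in zip(*np.where(l==k))],dtype='float32'); print(cv2.minAreaRect(w))
for c in ((196,187),(252,193),(235,278),(174,266)): print(ray(c[::-1],ci,.021))
E
```

```text
[ 168  183   90  101 6802] [0.509 0.187 0.021]
((0.5193189382553101, 0.18412262201309204), (0.23049484193325043, 0.3872850835323334), 86.19637298583984)
[0.661 0.268 0.021]
[0.669 0.082 0.021]
[0.38  0.08  0.021]
[0.387 0.274 0.021]
```

Emit:
servo_tool --motion '[[[1,0,-2,0,0,0,0],[2.5,0,-3,0,0,0,0],[4,2.5,-3,0,0,0,0],[4,6.5,-3,0,0,0,0],[4,11,-3,0,0,0,0],[4,16,-3,0,0,0,0],[4,21,-3,0,0,0,0],[4,26,-3,0,0,0,0]]]'

```text
time_s: 10.65
position: [0.454, 0.0182, 0.2703]
ee_rot: [-0.014, 1.0, -0.0, -0.0]
force: [0.8, 0.1, -3.0]
finger_gap: 0.153
finger_force: 50.2
```

Emit:
servo_tool --motion '[[[-1,4.5,0,0,0,0,0],[-3,9,0,0,0,0,0],[-5,13,1,0,0,0,0],[-6.5,15.8,3,0,0,0,0],[-6.5,16,6,0,0,0,0],[-6.5,16,10,0,0,0,0],[-6.5,16,13,0,0,0,0],[-6.5,16,14,0,0,0,0]]]'

```text
time_s: 11.65
position: [0.5132, 0.1779, 0.1284]
ee_rot: [-0.015, 1.0, -0.001, -0.002]
force: [-0.8, -0.1, -2.0]
finger_gap: 0.155
finger_force: 50.1
```

```bash
python3 - <<'E'
from h import *
snap('top','t5.png')
plan((.52,.178,.0705,0,0))
E
```

```text
t 11.7 pos [0.513 0.178 0.128] F [-0.527  0.062 -2.842] gap 0.1513842345589485
[-0.671 -0.014  5.783] [-0.001 -0.003  0.029]
```

View pics/t5.png

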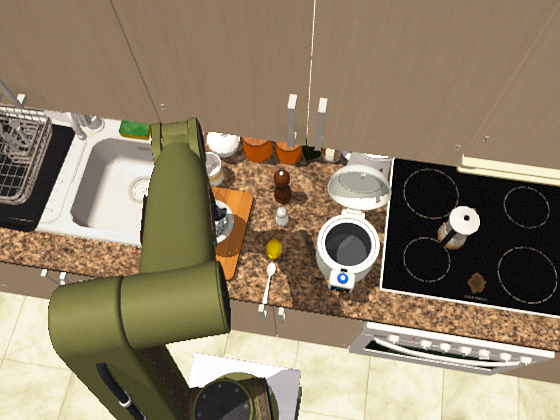

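The basket hovers over the board (rim near (222,222)), board's right edge still visible ~20 px beyond; bystanders unmoved, lid open at (187,358). Lower it gently.

Emit:
servo_tool --motion '[[[0,0,2,0,0,0,0],[0,0,3.6,0,0,0,0],[0,0,4.6,0,0,0,0],[0,0,5.2,0,0,0,0],[0,0,5.5,0,0,0,0],[0,0,5.7,0,0,0,0],[0,0,5.75,0,0,0,0],[0,0,5.75,0,0,0,0]]]'

```text
time_s: 12.7
position: [0.5154, 0.1789, 0.0733]
ee_rot: [-0.015, 1.0, 0.0, 0.0]
force: [-0.2, -0.3, -1.1]
finger_gap: 0.152
finger_force: 50.2
```

Emit:
servo_tool --motion '[[[0,0,0.05,0,0,0,0],[0,0,0.1,0,0,0,0],[0,0,0.15,0,0,0,0],[0,0,0.2,0,0,0,0],[0,0,0.2,0,0,0,0],[0,0,0.2,0,0,0,0],[0,0,0.2,0,0,0,0],[0,0,0.2,0,0,0,0]]]'

```text
time_s: 13.7
position: [0.5152, 0.1788, 0.071]
ee_rot: [-0.015, 1.0, 0.0, -0.0]
force: [0.4, 1.1, -0.5]
finger_gap: 0.15
finger_force: 50.3
```

```bash
python3 - <<'E'
from h import *
for i in range(4):
    snap('wrist', 'w6.png'); plan()
E
```

```text
t 13.75 pos [0.515 0.179 0.071] F [ 0.499  0.172 -1.316] gap 0.1553518437330067
t 13.8 pos [0.515 0.179 0.071] F [-1.027  0.08  -0.79 ] gap 0.1521209634991964
t 13.85 pos [0.515 0.179 0.071] F [-0.986  0.172 -1.617] gap 0.15610856207995044
t 13.9 pos [0.515 0.179 0.071] F [-0.374  0.581 -1.709] gap 0.1526150429232801
```

View pics/w6.png

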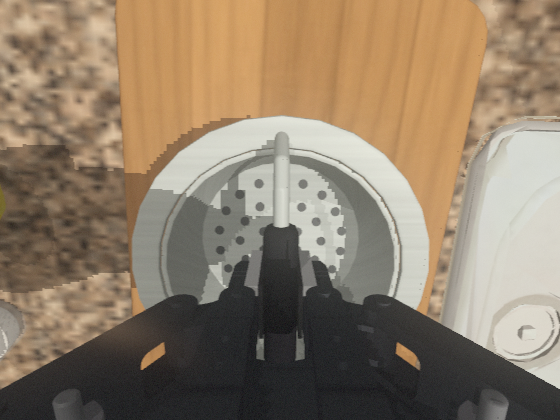

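The basket is centred on the board (board edges at columns ~128 and ~445, basket 132–430), but the full weight still hangs; lower further until contact.

Emit:
servo_tool --motion '[[[0,0,0.05,0,0,0,0],[0,0,0.1,0,0,0,0],[0,0,0.15,0,0,0,0],[0,0,0.15,0,0,0,0],[0,0,0.15,0,0,0,0],[0,0,0.15,0,0,0,0],[0,0,0.15,0,0,0,0],[0,0,0.15,0,0,0,0]]]'

```text
time_s: 14.9
position: [0.5152, 0.1789, 0.0709]
ee_rot: [-0.015, 1.0, 0.0, 0.0]
force: [-5.6, -1.4, 12.6]
finger_gap: 0.156
finger_force: 52.2
```

Emit:
servo_tool --motion '[[[0,0,0.05,0,0,0,0],[0,0,0.1,0,0,0,0],[0,0,0.1,0,0,0,0],[0,0,0.1,0,0,0,0],[0,0,0.1,0,0,0,0],[0,0,0.1,0,0,0,0],[0,0,0.1,0,0,0,0],[0,0,0.1,0,0,0,0]]]'

```text
time_s: 15.9
position: [0.5152, 0.1789, 0.0709]
ee_rot: [-0.015, 1.0, 0.0, 0.0]
force: [-8.1, -2.5, 21.9]
finger_gap: 0.156
finger_force: 53.4
```

In contact (22 N); ease off, open, and leave upward.

Emit:
servo_tool --motion '[[[0,0,-0.1,0,0,0,0],[0,0,-0.2,0,0,0,0],[0,0,-0.2,0,0,0,0],[0,0,-0.2,0,0,0,0.2],[0,0,-0.2,0,0,0,0.4],[0,0,-0.2,0,0,0,0.6],[0,0,-0.2,0,0,0,0.7],[0,0,-0.2,0,0,0,0.7]]]'

```text
time_s: 16.9
position: [0.5152, 0.1788, 0.0705]
ee_rot: [-0.015, 1.0, 0.0, -0.0]
force: [0.1, 0.4, 0.2]
finger_gap: 0.7
finger_force: 0.0
```

Emit:
servo_tool --motion '[[[0,0,-1,0,0,0,0.7],[0,0,-3,0,0,0,0.7],[0,0,-6,0,0,0,0.7],[0,0,-9,0,0,0,0.7],[0,0,-12,0,0,0,0.7],[0,0,-15,0,0,0,0.7],[4,0,-17,0,0,0,0.7],[8,0,-18,0,0,0,0.7]]]'

```text
time_s: 17.9
position: [0.4351, 0.1767, 0.2524]
ee_rot: [-0.014, 1.0, 0.0, 0.001]
force: [-0.1, 0.6, 0.1]
finger_gap: 0.701
finger_force: 0.0
```

```bash
python3 - <<'E'
from h import *
a=snap('wrist'); b=snap('scene'); plan()
cv2.imwrite('pics/c7.png',np.hstack([cv2.resize(a,(400,300)),cv2.resize(b,(400,300))])[:,:,::-1])
E
```

```text
t 18.0 pos [0.433 0.176 0.253] F [ 0.351 -0.28  -0.798] gap 0.6992435108671567
```

View pics/c7.png

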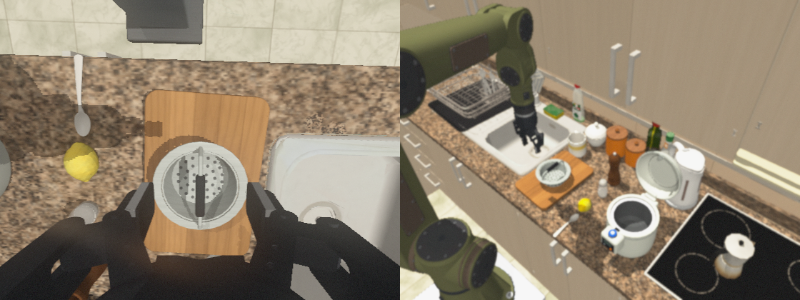

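The basket stands upright mid-board ((185,200) left, (172,553) right), lid open, bystanders in place, arm clear.

```bash
python3 -c "
from h import *
print(workorder.close_job())"
```

```text
the job is handed in; nothing more can be done
None
```

The job is handed in after about 18 s: I pressed and released the button, the lid stands open, the basket stands upright mid-board, and the salt shaker, lemon, pepper mill and teaspoon look unmoved in the last picture.

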